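# Pump up the bench air reservoir

### The job

On the small white bench air pump, push the vent lever over to its closed side (leaning towards the reservoir cylinder at the pump's rear) before any pumping. Then press the plunger knob all the way down and let it spring all the way up, again and again, until the indicator pin on the pump's deck has risen fully out of its collar, and finish clear of the pump with the plunger up and the vent still closed. Work only by pushing with the fingertips: do not touch the pin itself, and do not pick up or push away the glassware and other things standing around.

Things in the scene. Friction and masses are not known exactly. Their poses are not given: they have to be found in the camera images.
- pump: White bench air pump, fixed; housing 150 (x) x 260 (y) x 80 mm high; aluminium reservoir cylinder (68 mm diameter, 220 mm long along y, top at 76 mm) on its rear (+x) side. Origin: centre of the housing's underside, on the bench; +x from front to rear, +y towards the pin, z up. Yaw up to 0.4 rad. In a row on the deck at x = 0: pin at y = +85 mm, plunger at y = 0, vent lever at y = -85 mm.
- plunger_top (a point): Centre of the flat top of the black mushroom knob of the plunger: knob 40 mm diameter (flat top about 32 mm), 22 mm tall, on a 16 mm steel stem; top 145 mm above the bench when up, 120 mm when fully down. Moves with the plunger.
- plunger (a joint): Stroke in m, straight down: 0 = up, 0.025 = fully down (hard stop). Spring 6 N at the top, 10 N at the bottom, the pin's drive adds 4 N, damping 3 N at 75 mm/s; springs up by itself in 0.3 s. The pin rises only on downstrokes: 7 mm per full one (the first often more), so 3 to 5 are needed; a stroke that stops short raises it less. Let it come all the way up each time. Extra strokes do nothing.
- pin_tip (a point): Centre of the flat top end of the indicator pin, a plain steel rod 10 mm in diameter that rises straight up out of a brass collar (30 mm diameter, its top 94 mm above the bench). Tip about 96 mm above the bench when the pin is in, 138 mm when fully out.
- pin (a joint): Height of the indicator pin in m: 0 = in (nearly flush with its collar), 0.042 = fully out; it starts between 0 and 0.012. It stays where the pump has lifted it.
- pin_rod: The same steel indicator pin as a solid (it must not be touched); origin on its axis, 96 mm below its tip.
- vent_tip (a point): Centre of the 26 mm black ball on the vent lever: a 10 mm steel rod, 60 mm from pivot to ball centre, on a grey block (70 x 50 mm, 25 mm tall). Pivot 102 mm above the bench at pump x = 0, y = -85 mm, turning about the pump's y axis. Ball centre 155 mm above the bench at both ends of its swing (162 mm midway), at pump x = -29 mm when open, +29 mm when closed.
- vent (a joint): Angle of the vent lever in rad: 0 = fully open (leans to the pump's front, -x), 1.0 = fully closed at its stop (leans to the rear, +x); starts at 0 to 0.2. A push of about 1 to 2 N on the ball moves it; it stays where it is left.
- reagent_bottle: Bystander: clear bottle with blue cap, 68 mm diameter, 150 mm tall, behind the pump; origin centre of underside.
- vial: Bystander: small clear vial with blue cap, 34 mm diameter, 65 mm tall, in front of the pump's vent end; origin centre of underside.
- amber_jar: Bystander: amber jar with black cap, 64 mm diameter, 105 mm tall, beside the pump's vent end (-y); origin centre of underside.
- beaker: Bystander: open clear beaker, 66 mm diameter, 85 mm tall, beside the pump's pin end (+y); origin centre of underside.
- cork_ring: Bystander: cork flask ring, 80 mm outside diameter, 25 mm tall, in front of the pump's pin end; origin centre of underside.
- spatula: Bystander: broad-bladed steel spatula, 180 mm long, lying flat beside the pump, beyond the amber jar; origin at its underside.
- powder_bottle: Bystander: tall white plastic bottle, 84 mm diameter, 190 mm tall, to the left, towards the white stirrer plate; origin centre of underside.

How it is judged:
On the way, in this order (a step that is already met when the one before it is completed fails the run):
1. the vent lever is pushed closed (value of joint vent above 0.85 rad), for 0.1 s.
2. the plunger is pressed down for its first stroke (value of joint plunger above 0.019 m), for 0.05 s.
3. the plunger is let up again (value of joint plunger below 0.004 m), for 0.05 s.
4. the pin stands fully out (value of joint pin above 0.039 m), for 0.1 s.
At the end, for the whole second after the job is handed in: The pin is out by more than 39 of its 42 mm, the vent lever is within 0.15 rad of its closed stop, the plunger is up (within 3 mm), and every bystander is within 30 mm of where it stood (value of joint pin above 0.039 m and value of joint vent above 0.85 rad and value of joint plunger below 0.003 m and distance of each of reagent_bottle, vial, amber_jar, beaker, cork_ring, spatula, powder_bottle from where it was at the start of the episode below 0.03 m); the robot touches nothing.
It fails at once if the pump is worked while the vent is not closed (pin raised more than 4 mm) (value of joint vent below 0.8 rad and distance of pin_tip from where it was at the start of the episode above 0.004 m).
It fails at once if the robot touches the indicator pin (contact force between any of the fingers, the arm and pin_rod above 0.5 N).
It fails at once if a bystander is moved more than 30 mm, lifted or knocked over (distance of any of reagent_bottle, vial, amber_jar, beaker, cork_ring, spatula, powder_bottle from where it was at the start of the episode above 0.03 m or angle between any of reagent_bottle, vial, amber_jar, beaker, cork_ring, powder_bottle's own z axis and vertical above 0.6 rad).
It also fails if it takes over 42 s, if anything falls off the work surface, if the arm or the gripper's body presses on something with over 40 N, if the wrist force passes 120 N, or if a joint passes its speed limit or range.

### The arm

A 6-joint arm with a two-finger parallel gripper is mounted at the origin on the work surface. World frame = base frame: x ahead of the robot, y to its left, z up, the work surface at z = 0. Lengths are in m, angles in rad, forces in N, time in s.
With the tool pointing down it reaches from about 0.35 to 0.975 m from the base axis. Payload 17.4 kg.
Tool frame: the origin (TCP) lies midway between the tips of the shut fingers; the grasp point (between the pads) lies 19 mm behind it; z points along the fingers, y is the line along which they close (so a half turn about z gives the same grasp; the last joint's range is limited). The gripper opens to 85 mm and grips with 20 to 120 N. Pads are 22 mm wide; open, the fingers measure 114 mm over their backs; the gripper's body (76 mm by 85 mm) begins 54 mm behind the grasp point. The pads swing forward as they close: fully open they stand 13 mm farther back than shut.
Start: joints at [1.235, 0.116, 1.442, -0, 1.584, -0.038], TCP at [0.198, 0.645, 0.231] pointing down, gripper open.
Joint ranges: [-2.83, 2.83], [-0.83, 2.19], [0.07, 2.5], [-1.14, 4.28], [0.01, 3], [-2.97, 2.97]. Speed limits (rad/s): [1.89, 1.89, 2.22, 3.14, 3.14, 3.14].

### API

Orientations are given as a unit quaternion [x, y, z, w].
In Python, from plant import * gives the robot as it stands.
- The arm moves only by the shell command python3 -m creep 'ROWS' [OPENING] [FORCE]. ROWS is JSON, a list of rows, each an object with "linear": the shift along the tool's x, y, z in cm, a list of three; "yaw": the turn about the tool's z in degrees. In form: [{"linear": [tx, ty, tz], "yaw": yaw}, ...]. A call has 1 to 5 rows; each row shifts and turns the commanded pose from where the row before left it, along the tool's axes as they then stand; what a row does not reach is not made up. A row lasts 1/10 s, in which the tool goes at most 50 mm and 8.59 degrees, less where a joint would pass 70% of its speed; a pose out of reach is approached as far as the arm can. A call with a gripper value outside its range is refused whole. OPENING is the opening, from 0 (shut) to 1 (fully open), set as the call begins (- or left out, the last holds). The fingers move at their own pace and stop on an object; FORCE is the grip in N (left out, the last holds). Time passes only in rows, so rows that do not move let the fingers close. It gives the time, the measured TCP pose, the force, the opening and the grip force at its end, in the units of the state.
- get_obs(): the state, without advancing time (a new reading comes with each control period).
- camera(name): name is "scene" or "top"; returns a dict with "img" (480x640x3 uint8, blue, green, red), "z_map" (480x640 float32, m along the optical axis (not along the pixel's ray), 0 where there is no reading), "fx", "fy", "cx", "cy" (pixels), "distortion" ([k1, k2, p1, p2, k3] as OpenCV has them; the pictures are not rectified), "R" (3x3) and "t" (3): a world point X has camera coordinates R X + t. Camera axes: x right, y down, z forward; pixel columns grow to the right and rows downward; lengths in m; the calibration is good to about 2 mm. A picture is of the moment at which its call begins.
- hand_in(): hands the job in; it is judged then, once.
The state is a dict: "clock": time; "joint_pos": joint angles; "joint_velocities": joint speeds; "joint_efforts": joint torques, N m; "position": TCP position; "ee_rot": TCP orientation; "force": force on the tool from outside, world axes, zero at the start; "ft_torque": the same for the moment, N m; "finger_gap": finger opening in m; "grip_force": force on a finger pad.
Only numpy, scipy, OpenCV 4.12 (cv2) and the standard library are available. Lean on these libraries where they do the work, as an engineer would, in place of code of your own. Each camera call takes 0.05 s, during which the arm holds its last target. There are 200 camera calls.

## Working session

There is one attempt and no reset: what is moved stays moved. The work goes in short steps, Python scripts to look and compute and a shell command to move; the robot and the scene stay as the last step left them, time stands still between calls to the robot, and variables do not carry over. Pictures are saved under pics/ and viewed, at most 10 in all, crops included, and the job is handed in when it is done.

```bash
ls; mkdir -p pics
cat > h.py <<'E'
from plant import *
import numpy as np, cv2
def und(c,u,v):
    K=np.array([[c["fx"],0,c["cx"]],[0,c["fy"],c["cy"]],[0,0,1.]])
    return cv2.undistortPoints(np.array([[[u,v]]],float),K,np.array(c["distortion"],float))[0,0]
def ray(c,u,v):
    x,y=und(c,u,v); R=np.array(c["R"]);t=np.array(c["t"])
    return -R.T@t, R.T@np.array([x,y,1.])
def onz(c,u,v,z):
    o,d=ray(c,u,v); return o+d*(z-o[2])/d[2]
def dep(c,u,v):
    o,d=ray(c,u,v); return o+d*float(c["z_map"][int(round(v)),int(round(u))])
def cloud(c):
    K=np.array([[c["fx"],0,c["cx"]],[0,c["fy"],c["cy"]],[0,0,1.]])
    vv,uu=np.mgrid[:480,:640]
    p=cv2.undistortPoints(np.stack([uu.ravel(),vv.ravel()],1).astype(float)[:,None],K,np.array(c["distortion"],float))[:,0]
    z=c["z_map"].ravel()
    P=np.c_[p*z[:,None],z]
    W=(P-np.array(c["t"]))@np.array(c["R"])
    W[z<=0]=np.nan
    return W.reshape(480,640,3)
E
python3 - <<'E'
from h import *
for n in("scene","top"):
    c=camera(n); cv2.imwrite(f"pics/{n}0.png",c["img"]); print(n,-np.array(c["R"]).T@c["t"])
o=get_obs();print(o)
E
```

```text
pics
scene [1.02176744 0.32985503 0.76697052]
top [0.41887599 0.0221569  1.5151037 ]
{'clock': 0.1, 'joint_pos': array([ 1.23523428e+00,  1.16469948e-01,  1.44218606e+00, -1.65714458e-06,
        1.58398060e+00, -3.78282602e-02]), 'joint_velocities': array([ 0.00063183, -0.00074406, -0.00152495,  0.00049608,  0.00087484,
        0.00092118]), 'joint_efforts': array([ 2.16589404e-03, -7.33672786e+01, -6.33793616e+01,  1.06083933e-04,
        5.23819530e-03,  5.65522967e-06]), 'position': array([0.1979895 , 0.64514511, 0.23062216]), 'ee_rot': array([ 1.48317643e-01,  9.88939636e-01, -5.13064397e-04, -9.60721000e-05]), 'force': array([ 0.05102722, -0.07325565, -0.28731858]), 'ft_torque': array([ 0.02536323, -0.0436305 , -0.00454837]), 'grip_force': 0.0, 'finger_gap': 0.0854350345392217}
```

View pics/scene0.png

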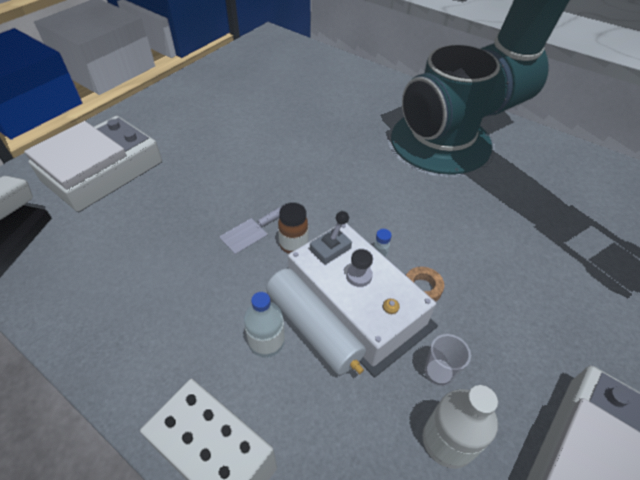

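View pics/top0.png

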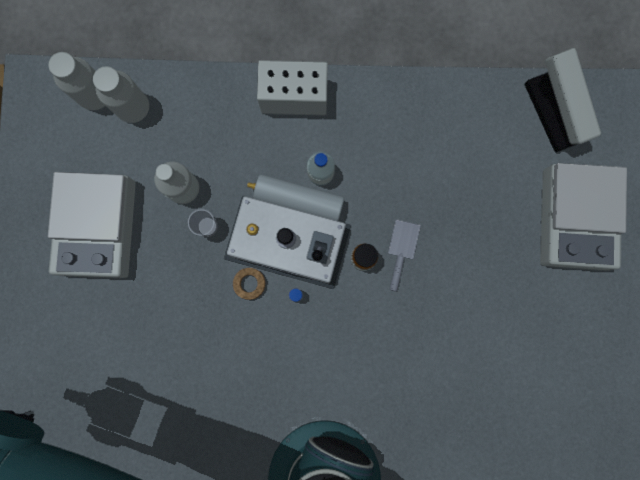

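The scene view shows the pump with its knob at (361,259), vent ball (342,217) and pin (391,305). In the top view, the knob is at (285,236), the ball at about (318,256) and the pin at (252,229). The lever leans to the front, which is open.

Run:
```python
from h import *
cs={n:camera(n) for n in("scene","top")}
W={n:cloud(cs[n]) for n in cs}
def blob(n,u,v,r,lo,hi,zmin=None):
    im=cs[n]["img"]; hsv=cv2.cvtColor(im,cv2.COLOR_BGR2HSV)
    m=cv2.inRange(hsv,np.array(lo),np.array(hi))
    if zmin is not None: m[~(W[n][...,2]>zmin)]=0
    k=np.zeros_like(m);k[v-r:v+r,u-r:u+r]=m[v-r:v+r,u-r:u+r]
    N,L,S,C=cv2.connectedComponentsWithStats(k)
    if N<2: print(n,"none");return
    i=1+np.argmax(S[1:,4]); P=W[n][L==i]
    print(n,"c",C[i].round(1),"area",S[i,4],S[i,:4],"med",np.nanmedian(P,0).round(4),"zrange",np.nanpercentile(P[:,2],[5,50,95]).round(3))
    return C[i]
def tri(a,b):
    o1,d1=ray(cs["scene"],*a);o2,d2=ray(cs["top"],*b)
    A=np.c_[d1,-d2]; s=np.linalg.lstsq(A,o2-o1,rcond=None)[0]
    p,q=o1+d1*s[0],o2+d2*s[1]; print("tri",((p+q)/2).round(4),"gap",np.linalg.norm(p-q).round(4)); return (p+q)/2
blk=([0,0,0],[179,255,50])
a=blob("scene",361,259,16,*blk,.12);b=blob("top",285,236,14,*blk,.12);tri(a,b)
a=blob("scene",342,217,12,*blk,.13);b=blob("top",318,256,14,*blk,.135);tri(a,b)
br=([10,90,60],[30,255,255])
a=blob("scene",391,305,14,*br);b=blob("top",252,229,12,*br);tri(a,b)
# deck
w=W["top"]; m=((abs(w[...,2]-.08)<.006)).astype(np.uint8); k=np.zeros_like(m);k[185:295,215:360]=m[185:295,215:360]
im=cs["top"]["img"]; k[im.min(2)<110]=0
cnt=max(cv2.findContours(k,cv2.RETR_EXTERNAL,cv2.CHAIN_APPROX_NONE)[0],key=cv2.contourArea)
P=np.array([onz(cs["top"],*p[0],.08)[:2] for p in cnt]); print("deck",cv2.minAreaRect((P*1000).astype(np.float32)))
# bystander heights map
for nm,u,v in [("vial",297,295),("jar",364,257),("beaker",203,222),("bottle",321,160),("ring",237,284)]:
    print(nm,dep(cs["top"],u,v).round(3))
```

```text
scene none
top c [284.9 236.1] area 195 [277 228  16  17] med [0.5718 0.1044 0.1454] zrange [0.14  0.145 0.15 ]Traceback (most recent call last):
  File "<stdin>", line 19, in <module>
  File "<stdin>", line 15, in tri
TypeError: Value after * must be an iterable, not NoneType
```

```bash
cat > m.py <<'E'
from h import *
cs={n:camera(n) for n in("scene","top")}
W={n:cloud(cs[n]) for n in cs}
def blob(n,u,v,r,lo,hi,zmin=None):
    im=cs[n]["img"]; hsv=cv2.cvtColor(im,cv2.COLOR_BGR2HSV)
    m=cv2.inRange(hsv,np.array(lo),np.array(hi))
    if zmin is not None: m[~(W[n][...,2]>zmin)]=0
    k=np.zeros_like(m);k[v-r:v+r,u-r:u+r]=m[v-r:v+r,u-r:u+r]
    N,L,S,C=cv2.connectedComponentsWithStats(k)
    if N<2: print(n,"none");return
    i=1+np.argmax(S[1:,4]); P=W[n][L==i]
    print(n,"c",C[i].round(1),"area",S[i,4],S[i,:4],"med",np.nanmedian(P,0).round(4),"zrange",np.nanpercentile(P[:,2],[5,50,95]).round(3))
    return C[i]
def tri(a,b):
    if a is None or b is None: return
    o1,d1=ray(cs["scene"],*a);o2,d2=ray(cs["top"],*b)
    A=np.c_[d1,-d2]; s=np.linalg.lstsq(A,o2-o1,rcond=None)[0]
    p,q=o1+d1*s[0],o2+d2*s[1]; print("tri",((p+q)/2).round(4),"gap",np.linalg.norm(p-q).round(4)); return (p+q)/2
blk=([0,0,0],[179,255,50])
br=([10,90,60],[30,255,255])
E
python3 - <<'E'
from m import *
print(dep(cs["scene"],361,259),cs["scene"]["img"][259,361],dep(cs["scene"],345,260))
a=blob("scene",361,259,16,*blk);b=blob("top",285,236,14,*blk,.12);tri(a,b)
a=blob("scene",342,217,10,*blk);b=blob("top",318,256,14,*blk,.135);tri(a,b)
a=blob("scene",391,305,14,*br);b=blob("top",252,229,12,*br);tri(a,b)
w=W["top"]; m=((abs(w[...,2]-.08)<.006)).astype(np.uint8); k=np.zeros_like(m);k[185:295,215:360]=m[185:295,215:360]
im=cs["top"]["img"]; k[im.min(2)<110]=0
cnt=max(cv2.findContours(k,cv2.RETR_EXTERNAL,cv2.CHAIN_APPROX_NONE)[0],key=cv2.contourArea)
P=np.array([onz(cs["top"],*p[0],.08)[:2] for p in cnt]); print("deck",cv2.minAreaRect((P*1000).astype(np.float32)))
for nm,u,v in [("vial",297,295),("jar",364,257),("beaker",203,222),("bottle",321,160),("ring",237,284)]:
    print(nm,dep(cs["top"],u,v).round(3))
E
```

```text
[0.58227368 0.10858535 0.14562301] [64 59 57] [0.55522659 0.06083976 0.07712022]
scene none
top c [284.9 236. ] area 196 [277 228  16  17] med [0.5721 0.1044 0.1451] zrange [0.139 0.145 0.15 ]
scene c [340.4 218.9] area 33 [337 213  10  10] med [0.5382 0.0308 0.1592] zrange [0.155 0.159 0.168]
top c [316.8 255.1] area 91 [312 250  11  11] med [0.5276 0.0292 0.1658] zrange [0.158 0.166 0.172]
tri [0.5297 0.0282 0.1515] gap 0.0032
scene c [390.8 306.5] area 136 [384 299  15  14] med [0.6016 0.1914 0.0917] zrange [0.086 0.092 0.095]
top c [252.1 229. ] area 79 [247 224  11  11] med [0.593  0.1867 0.093 ] zrange [0.087 0.093 0.098]
tri [0.5946 0.1883 0.0824] gap 0.0002
deck ((573.5927124023438, 106.43446350097656), (256.9861145019531, 147.87802124023438), 75.9383316040039)
vial [0.438 0.076 0.063]
jar [ 0.531 -0.083  0.103]
beaker [0.62  0.323 0.002]
bottle [0.752 0.025 0.151]
ring [0.463 0.228 0.023]
```

```bash
python3 -m creep '[{"linear":[-3,-3.7,0],"yaw":-3},{"linear":[-3,-3.7,0],"yaw":0},{"linear":[-3,-3.7,0],"yaw":0},{"linear":[-3,-3.7,0],"yaw":0},{"linear":[-3,-3.7,0],"yaw":0}]' 0
python3 -m creep '[{"linear":[-3,-3.7,0],"yaw":0},{"linear":[-3,-3.7,0],"yaw":0},{"linear":[-3,-3.7,0],"yaw":0},{"linear":[-3,-3.7,0],"yaw":0}]'
```

```text
clock: 0.8
position: [0.2966, 0.4267, 0.2313]
ee_rot: [0.122, 0.993, 0.0, 0.0]
force: [0.8, -0.4, 0.1]
finger_gap: 0.0124
grip_force: 0.0
clock: 1.2
position: [0.377, 0.2539, 0.2315]
ee_rot: [0.122, 0.992, 0.0, 0.0]
force: [0.8, 1.2, 0.4]
finger_gap: 0.0001
grip_force: 0.0
```

```bash
python3 -m creep '[{"linear":[-3,-3.7,0],"yaw":0},{"linear":[-3,-3.7,0],"yaw":0},{"linear":[-3,-3.7,0],"yaw":0},{"linear":[-3,-3.7,0],"yaw":0},{"linear":[0,0,0],"yaw":0}]'
cat >> h.py <<'E'
TH=np.deg2rad(-14.05); C=np.array([.5727,.105])
def pose():
    o=get_obs(); d=np.array(o["position"][:2])-C
    c,s=np.cos(TH),np.sin(TH)
    print("t",o["clock"],"TCP in pump mm",(1e3*np.r_[c*d[0]+s*d[1],-s*d[0]+c*d[1],o["position"][2]]).round(1),"F",np.round(o["force"],1))
E
python3 -c "
from h import *
pose()"
```

```text
clock: 1.7
position: [0.4585, 0.0786, 0.2312]
ee_rot: [0.125, 0.992, -0.001, 0.0]
force: [0.0, 0.2, -0.1]
finger_gap: 0.0001
grip_force: 0.0
t 1.7 TCP in pump mm [-104.3  -53.3  231.2] F [ 0.   0.2 -0.1]
```

```bash
python3 -m creep '[{"linear":[-1,-3,0],"yaw":0},{"linear":[0,0,4],"yaw":0},{"linear":[0,0,4],"yaw":0},{"linear":[0,0,0],"yaw":0},{"linear":[0,0,0],"yaw":0}]'
python3 - <<'E'
from m import *
pose()
b=blob("top",318,256,14,*blk,.135)
cv2.imwrite("pics/s1.png",cv2.resize(cs["scene"]["img"][120:360,220:480],None,fx=2.4,fy=2.4))
E
```

```text
clock: 2.2
position: [0.4596, 0.0517, 0.1523]
ee_rot: [0.122, 0.993, -0.0, -0.0]
force: [0.2, -0.2, 0.6]
finger_gap: -0.0003
grip_force: 0.0
t 2.3 TCP in pump mm [-96.  -78.9 153.8] F [1.  1.3 0.4]
top c [318.5 252.7] area 50 [312 250  16   7] med [0.5204 0.027  0.31  ] zrange [0.16  0.31  0.465]
```

View pics/s1.png

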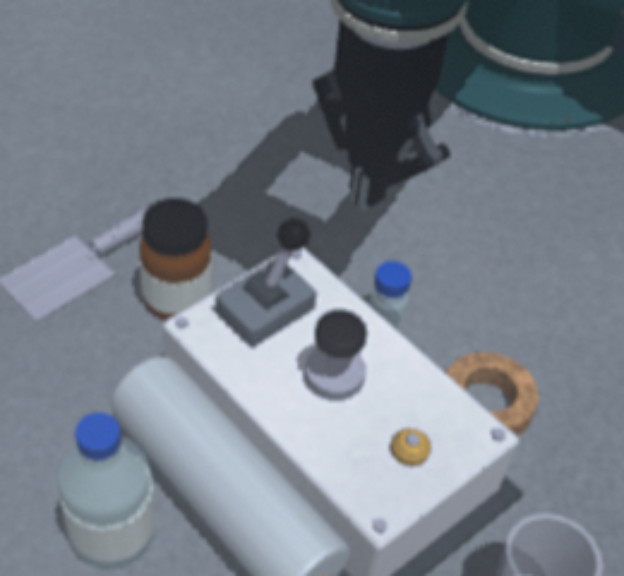

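The closed fingers are in front of the lever's ball, in line with it and at ball height. Next I push it to the rear.

```bash
python3 -m creep '[{"linear":[-2,-0.6,0.3],"yaw":0},{"linear":[-2,0,0],"yaw":0},{"linear":[-2,0,0],"yaw":0},{"linear":[-2,0,0],"yaw":0},{"linear":[-1.5,0,0],"yaw":0}]'
python3 -m creep '[{"linear":[-0.5,0,0],"yaw":0},{"linear":[0,0,0],"yaw":0}]'
python3 -c "
from h import *
pose()"
```

```text
clock: 2.8
position: [0.552, 0.0226, 0.1505]
ee_rot: [0.122, 0.992, 0.0, 0.001]
force: [-2.1, 0.5, -1.1]
finger_gap: 0.0
grip_force: 0.8
clock: 3.0
position: [0.5558, 0.0214, 0.1494]
ee_rot: [0.122, 0.992, 0.0, 0.001]
force: [-0.9, 0.6, 0.6]
finger_gap: 0.0001
grip_force: 0.0
t 3.0 TCP in pump mm [  3.9 -85.2 149.4] F [-0.9  0.6  0.6]
```

Continue in small steps until the stop shows in the force.

```bash
python3 -m creep '[{"linear":[-0.2,0,0],"yaw":0},{"linear":[-0.2,0,0],"yaw":0},{"linear":[0,0,0],"yaw":0}]'
python3 - <<'E'
from m import *
pose()
cv2.imwrite("pics/s2.png",cv2.resize(cs["scene"]["img"][120:360,220:480],None,fx=2.4,fy=2.4))
E
```

```text
clock: 3.3
position: [0.5583, 0.0207, 0.1487]
ee_rot: [0.122, 0.992, 0.0, -0.001]
force: [-7.9, 2.7, 4.4]
finger_gap: 0.0001
grip_force: 4.1
t 3.4 TCP in pump mm [  6.5 -85.3 148.7] F [-7.3  2.6  4.1]
```

View pics/s2.png

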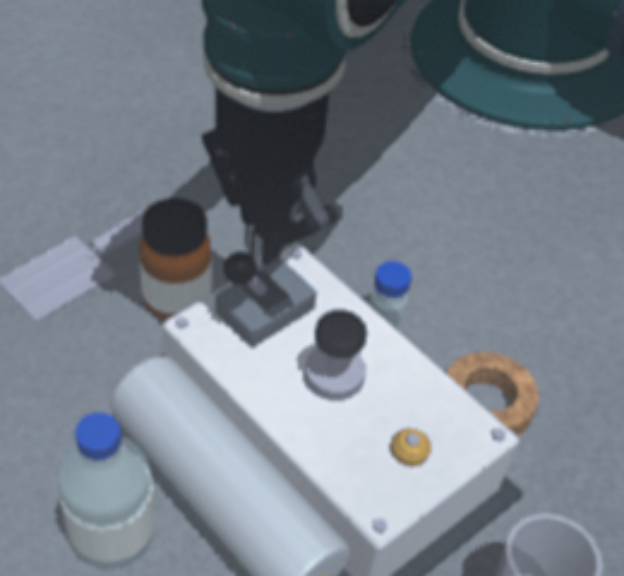

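The lever leans rearward with about 8 N at its stop, so the vent is closed; ball at (238,268) in the crop. Next I back off, rise and go over the knob.

```bash
python3 -m creep '[{"linear":[2.5,0,0],"yaw":0},{"linear":[0,0,-3],"yaw":0},{"linear":[-0.9,4.2,0],"yaw":0},{"linear":[-0.9,4.2,0],"yaw":0},{"linear":[0,0,0],"yaw":0}]'
python3 -m creep '[{"linear":[0,0,0],"yaw":0},{"linear":[0,0,0],"yaw":0}]'
python3 - <<'E'
from m import *
pose()
cv2.imwrite("pics/s3.png",cv2.resize(cs["scene"]["img"][120:360,220:480],None,fx=2.4,fy=2.4))
E
```

```text
clock: 3.9
position: [0.5736, 0.1068, 0.1785]
ee_rot: [0.121, 0.993, 0.0, 0.0]
force: [0.3, -0.8, -0.4]
finger_gap: 0.0001
grip_force: 0.0
clock: 4.1
position: [0.5723, 0.103, 0.1784]
ee_rot: [0.122, 0.992, -0.0, -0.0]
force: [0.1, -0.2, 0.3]
finger_gap: 0.0003
grip_force: 0.0
t 4.2 TCP in pump mm [  0.3  -2.3 178.5] F [ 0.   0.7 -0. ]
```

View pics/s3.png

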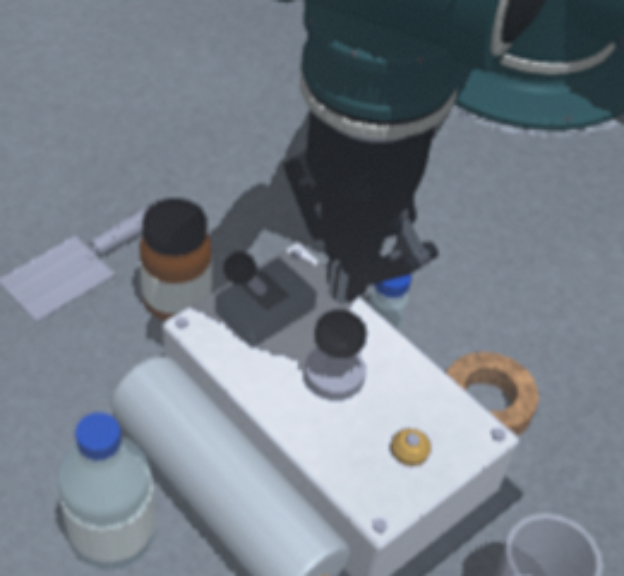

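The lever stays closed and the fingertips are centred above the knob. First stroke:

```bash
python3 -m creep '[{"linear":[0,0.2,2.8],"yaw":0},{"linear":[0,0,1],"yaw":0},{"linear":[0,0,1],"yaw":0},{"linear":[0,0,1],"yaw":0},{"linear":[0,0,0],"yaw":0}]'
python3 -m creep '[{"linear":[0,0,0.1],"yaw":0},{"linear":[0,0,0],"yaw":0}]'
```

```text
clock: 4.7
position: [0.5731, 0.1049, 0.1209]
ee_rot: [0.123, 0.992, 0.0, 0.0]
force: [-4.5, -0.1, 10.8]
finger_gap: 0.0001
grip_force: 5.2
clock: 4.9
position: [0.5731, 0.1049, 0.1207]
ee_rot: [0.123, 0.992, 0.0, 0.0]
force: [-5.1, -1.2, 11.4]
finger_gap: -0.0
grip_force: 6.0
```

```bash
python3 -m creep '[{"linear":[0,0,0.2],"yaw":0},{"linear":[0,0,0.2],"yaw":0},{"linear":[0,0,0],"yaw":0}]'
```

```text
clock: 5.2
position: [0.5735, 0.1049, 0.1198]
ee_rot: [0.123, 0.992, 0.0, 0.001]
force: [-18.8, -3.2, 40.0]
finger_gap: 0.0002
grip_force: 19.6
```

Hard stop reached at z = 0.120. Release and repeat.

```bash
python3 -m creep '[{"linear":[0,0,-2.2],"yaw":0},{"linear":[0,0,-1.4],"yaw":0},{"linear":[0,0,0],"yaw":0},{"linear":[0,0,0],"yaw":0},{"linear":[0,0,0],"yaw":0}]'
python3 - <<'E'
from m import *
pose()
b=blob("top",252,229,12,*br)
a=blob("scene",391,300,18,*br)
cv2.imwrite("pics/s4.png",cv2.resize(cs["scene"]["img"][180:340,280:480],None,fx=3,fy=3))
E
```

```text
clock: 5.7
position: [0.5727, 0.1053, 0.1501]
ee_rot: [0.122, 0.992, -0.0, -0.001]
force: [0.5, -0.5, -0.7]
finger_gap: 0.0003
grip_force: 0.0
t 5.8 TCP in pump mm [  0.    0.4 150.2] F [-0.6  0.6 -0.1]
top none
scene c [390.8 306.7] area 130 [384 300  15  13] med [0.6017 0.192  0.0917] zrange [0.087 0.092 0.095]
```

View pics/s4.png

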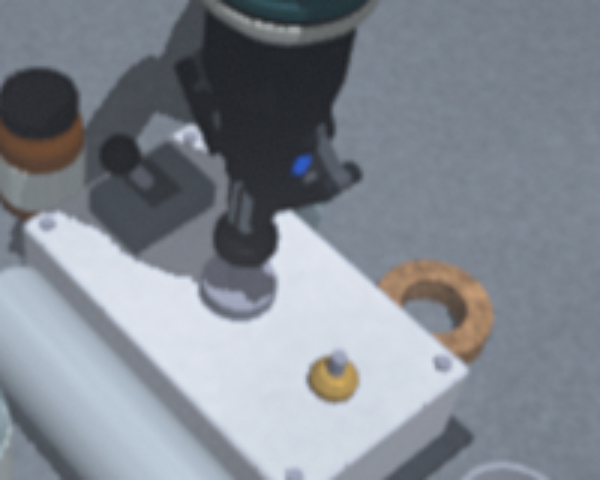

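The pin has risen, with its tip at (338,358) in the crop; the plunger is up and the vent is closed. Next strokes:

```bash
for i in 1; do :; done
python3 -m creep '[{"linear":[0,0,1.2],"yaw":0},{"linear":[0,0,1.2],"yaw":0},{"linear":[0,0,1.2],"yaw":0},{"linear":[0,0,0],"yaw":0},{"linear":[0,0,0],"yaw":0}]'
python3 -m creep '[{"linear":[0,0,-2.2],"yaw":0},{"linear":[0,0,-1.4],"yaw":0},{"linear":[0,0,0],"yaw":0},{"linear":[0,0,0],"yaw":0},{"linear":[0,0,0],"yaw":0}]'
python3 -m creep '[{"linear":[0,0,1.2],"yaw":0},{"linear":[0,0,1.2],"yaw":0},{"linear":[0,0,1.2],"yaw":0},{"linear":[0,0,0],"yaw":0},{"linear":[0,0,0],"yaw":0}]'
python3 -m creep '[{"linear":[0,0,-2.2],"yaw":0},{"linear":[0,0,-1.4],"yaw":0},{"linear":[0,0,0],"yaw":0},{"linear":[0,0,0],"yaw":0},{"linear":[0,0,0],"yaw":0}]'
python3 -m creep '[{"linear":[0,0,1.2],"yaw":0},{"linear":[0,0,1.2],"yaw":0},{"linear":[0,0,1.2],"yaw":0},{"linear":[0,0,0],"yaw":0},{"linear":[0,0,0],"yaw":0}]'
python3 -m creep '[{"linear":[0,0,-2.2],"yaw":0},{"linear":[0,0,-1.4],"yaw":0},{"linear":[0,0,0],"yaw":0},{"linear":[0,0,0],"yaw":0},{"linear":[0,0,0],"yaw":0}]'
python3 - <<'E'
from m import *
pose()
cv2.imwrite("pics/s5.png",cv2.resize(cs["scene"]["img"][180:340,280:480],None,fx=3,fy=3))
E
```

```text
clock: 6.3
position: [0.5752, 0.1057, 0.1197]
ee_rot: [0.122, 0.992, 0.001, 0.003]
force: [-5.8, -1.7, 40.8]
finger_gap: 0.0002
grip_force: 20.6
clock: 6.8
position: [0.5727, 0.1054, 0.1498]
ee_rot: [0.122, 0.992, -0.0, -0.001]
force: [0.4, 1.1, -0.3]
finger_gap: 0.0
grip_force: 0.0
clock: 7.3
position: [0.575, 0.1057, 0.1197]
ee_rot: [0.122, 0.992, 0.001, 0.003]
force: [-9.9, -1.8, 46.1]
finger_gap: 0.0001
grip_force: 22.8
clock: 7.8
position: [0.5727, 0.1054, 0.1497]
ee_rot: [0.122, 0.992, -0.0, -0.001]
force: [-0.3, 0.1, -0.1]
finger_gap: -0.0001
grip_force: 0.0
clock: 8.3
position: [0.5749, 0.1057, 0.1197]
ee_rot: [0.122, 0.992, 0.001, 0.003]
force: [-9.6, -2.6, 45.2]
finger_gap: 0.0
grip_force: 22.8
clock: 8.8
position: [0.5727, 0.1054, 0.1497]
ee_rot: [0.122, 0.992, -0.0, -0.001]
force: [0.6, 1.0, -0.3]
finger_gap: -0.0001
grip_force: 0.0
t 8.9 TCP in pump mm [ -0.    0.4 150.1] F [-0.4 -0.4  0.1]
```

View pics/s5.png

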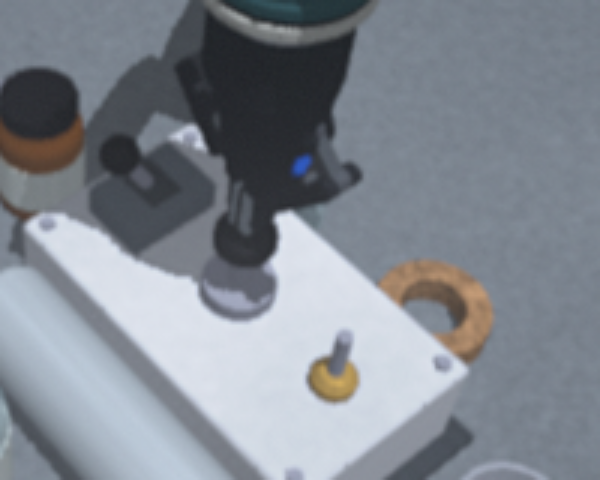

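The pin is clearly higher, with its tip at about (346,332) in the crop, but not yet fully out. Two more strokes, then I lift clear and measure.

```bash
python3 -m creep '[{"linear":[0,0,1.2],"yaw":0},{"linear":[0,0,1.2],"yaw":0},{"linear":[0,0,1.2],"yaw":0},{"linear":[0,0,0],"yaw":0},{"linear":[0,0,0],"yaw":0}]' | grep force
python3 -m creep '[{"linear":[0,0,-2.2],"yaw":0},{"linear":[0,0,-1.4],"yaw":0},{"linear":[0,0,0],"yaw":0},{"linear":[0,0,0],"yaw":0},{"linear":[0,0,0],"yaw":0}]' | grep force
python3 -m creep '[{"linear":[0,0,1.2],"yaw":0},{"linear":[0,0,1.2],"yaw":0},{"linear":[0,0,1.2],"yaw":0},{"linear":[0,0,0],"yaw":0},{"linear":[0,0,0],"yaw":0}]' | grep force
python3 -m creep '[{"linear":[0,0,-2.2],"yaw":0},{"linear":[0,0,-1.4],"yaw":0},{"linear":[0,0,0],"yaw":0},{"linear":[0,0,0],"yaw":0},{"linear":[0,0,0],"yaw":0}]' | grep force
python3 - <<'E'
from m import *
pose()
c=cs["scene"];K=np.array([[c["fx"],0,c["cx"]],[0,c["fy"],c["cy"]],[0,0,1.]])
p=C+.085*np.array([-np.sin(TH),np.cos(TH)])
for z in(.094,.096,.117,.131,.138):
    q=cv2.projectPoints(np.array([[*p,z]]),cv2.Rodrigues(np.array(c["R"]))[0],np.array(c["t"],float),K,np.array(c["distortion"],float))[0][0,0]
    print(z,q.round(1),"crop",((q-[280,180])*3).round(0))
cv2.imwrite("pics/s6.png",cv2.resize(c["img"][180:340,280:480],None,fx=3,fy=3))
E
```

```text
force: [-5.4, -1.2, 41.6]
grip_force: 20.5
force: [0.9, 0.6, -0.4]
grip_force: 0.0
force: [-20.4, -2.8, 50.7]
grip_force: 25.5
force: [-0.6, 0.6, 0.1]
grip_force: 0.0
t 11.0 TCP in pump mm [  0.    0.4 150.1] F [ 0.3 -0.3  0.2]
0.094 [391.8 302.3] crop [335. 367.]
0.096 [392.  301.6] crop [336. 365.]
0.117 [393.8 295.1] crop [341. 345.]
0.131 [395.  290.6] crop [345. 332.]
0.138 [395.7 288.3] crop [347. 325.]
```

View pics/s6.png

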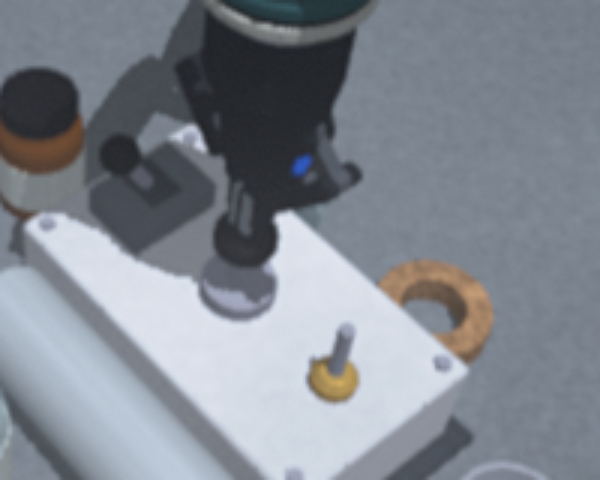

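The tip is now at about (347,327) in the crop, roughly z = 0.136–0.138. Two extra strokes are harmless, so I'll do those, lift clear and compare.

```bash
python3 -m creep '[{"linear":[0,0,1.2],"yaw":0},{"linear":[0,0,1.2],"yaw":0},{"linear":[0,0,1.2],"yaw":0},{"linear":[0,0,0],"yaw":0},{"linear":[0,0,0],"yaw":0}]' | grep force
python3 -m creep '[{"linear":[0,0,-2.2],"yaw":0},{"linear":[0,0,-1.4],"yaw":0},{"linear":[0,0,0],"yaw":0},{"linear":[0,0,0],"yaw":0},{"linear":[0,0,0],"yaw":0}]' | grep force
python3 -m creep '[{"linear":[0,0,1.2],"yaw":0},{"linear":[0,0,1.2],"yaw":0},{"linear":[0,0,1.2],"yaw":0},{"linear":[0,0,0],"yaw":0},{"linear":[0,0,0],"yaw":0}]' | grep force
python3 -m creep '[{"linear":[0,0,-2.2],"yaw":0},{"linear":[0,0,-1.4],"yaw":0},{"linear":[0,0,0],"yaw":0},{"linear":[0,0,-4],"yaw":0},{"linear":[0,0,-4],"yaw":0}]' | grep force
python3 -m creep '[{"linear":[4,0,0],"yaw":0},{"linear":[4,0,0],"yaw":0},{"linear":[4,0,0],"yaw":0},{"linear":[0,0,0],"yaw":0},{"linear":[0,0,0],"yaw":0}]'
python3 - <<'E'
from m import *
a=cv2.imread("pics/s6.png");b=cv2.resize(cs["scene"]["img"][180:340,280:480],None,fx=3,fy=3)
cv2.imwrite("pics/s7.png",np.hstack([a[300:420,260:400],b[300:420,260:400]]).repeat(2,0).repeat(2,1))
cv2.imwrite("pics/s8.png",cs["scene"]["img"])
w=W["top"]
print("knob",np.nanmedian(w[232:241,281:290].reshape(-1,3),0).round(4))
E
```

```text
force: [-7.8, -1.0, 41.3]
grip_force: 20.9
force: [0.1, 0.2, -0.0]
grip_force: 0.0
force: [-20.6, -2.9, 52.1]
grip_force: 25.5
force: [1.2, 0.5, 0.6]
grip_force: 0.0
clock: 13.5
position: [0.4564, 0.1348, 0.2305]
ee_rot: [0.122, 0.993, -0.0, -0.0]
force: [0.6, -0.2, 0.1]
finger_gap: 0.0001
grip_force: 0.0
knob [0.5722 0.1042 0.1455]
```

View pics/s7.png

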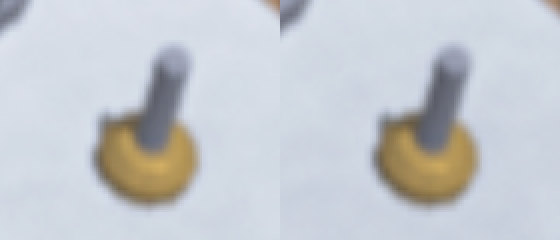

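View pics/s8.png

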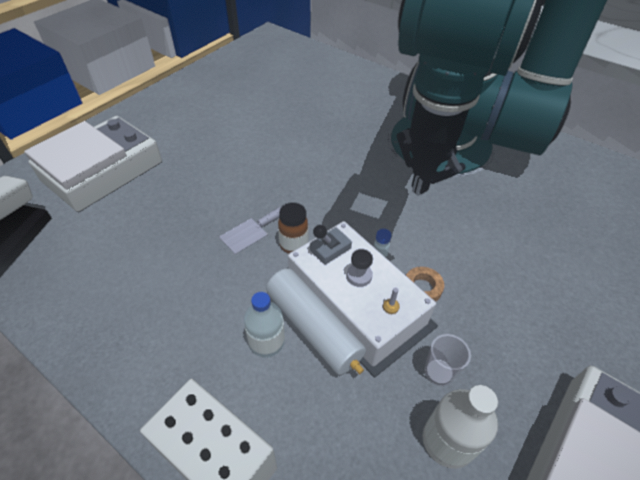

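The extra strokes left the pin unchanged, so it is at its end: tip at (395,290). The knob is up at z = 0.1455, the lever ball (320,231) is on the closed side, nothing else has moved, and the arm is clear.

```bash
python3 -c "
from plant import *
print(hand_in())"
```

```text
the job is handed in; nothing more can be done
None
```

The job is handed in at about 13.5 s on the robot clock; the result did not say pass or fail, but the last pictures show the vent closed, the pin fully out after eight strokes, the plunger up, the arm clear and no bystander visibly moved.

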